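Park the long lens tube at the top of its sloped gutter

ROBOT

A 7-joint arm with a two-finger parallel gripper is mounted at the origin on the work surface. World frame = base frame: x ahead of the robot, y to its left, z up, the work surface at z = 0. Lengths are in m, angles in degrees, forces in N, time in s.
With the tool pointing down it reaches from about 0.425 to 0.95 m from the base axis. Payload 4.7 kg.
Tool frame: the origin (TCP) lies midway between the tips of the shut fingers; the grasp point (between the pads) lies behind it (env.grasp_offset is the z of the grasp point in the tool frame, in m); z points along the fingers, y is the direction in which the jaws open and shut (so a half turn about z gives the same grasp; the last joint's range is limited). The gripper opens to 85 mm and grips with 20 to 120 N. Pads are 22 mm wide; open, the fingers measure 114 mm over their backs; the gripper's body (76 mm by 85 mm) begins 54 mm behind the grasp point. The pads swing forward as they close: fully open they stand 13 mm farther back than shut.
Start: joints at [-76.255, 26.849, -2.785, 87.806, 1.381, 65.374, -4.715], TCP at [0.179, 0.651, 0.205] pointing down, gripper open.
Joint ranges: [-148.3, 148.3], [-19.14, 114.17], [-79.39, 73.82], [5.75, 140.21], [-59.74, 239.74], [12.07, 113.84], [-152.46, 152.46]. Speed limits (degrees/s): [147.25, 147.25, 180, 180, 180, 180, 180].

INTERFACE

Orientations are given as a 3x3 rotation matrix whose columns are the frame's x, y, z axes.
In Python, from cell import env gives the robot as it stands. The module is installed in compiled form; this text tells all that it offers.
- The arm moves only by the tool drive_tool, never from a script. Its argument "commands" is one flat list of numbers, 5 for each row, row after row: the opening, from -1 (shut) to 1 (fully open), then the shift along the tool's x, y, z in cm, then the turn about the tool's z in rad. A call has 1 to 20 rows; each row shifts and turns the commanded pose from where the row before left it, along the tool's axes as they then stand; what a row does not reach is not made up. A row lasts 1/12 s, in which the tool goes at most 41.7 mm and 7.16 degrees, less where a joint would pass 70% of its speed; a pose out of reach is approached as far as the arm can. A call with a gripper value outside its range is refused whole. The fingers move at their own pace and stop on an object; the grip force is fixed at half the most. Time passes only in rows, so rows that do not move let the fingers close. It gives the time, the measured TCP pose, the force and the opening at its end, in the units of the state.
- env.observe(): the state, without advancing time (a new reading comes with each control period).
- env.snapshot(name): name is "side" or "top" or "wrist"; returns a dict with "pixels" (420x560x3 uint8, red, green, blue), "fov_y" (degrees; the focal length in pixels is half the picture's height over the tangent of half this angle, whatever the lens; pixels are square), "cx", "cy" (the principal point, pixels), "k1" (the pictures are not rectified: a ray, as slopes to the right and down, at radius r is drawn at 1 + k1 r^2 times it, then the intrinsics apply), "world_from_camera" (4x4, takes a point from camera to world coordinates); the wrist camera has in their place "mount" (4x4, takes a point from camera to tool coordinates, whose origin is the TCP and whose axes are the flange's). Camera axes: x right, y down, z forward; pixel columns grow to the right and rows downward; lengths in m; the calibration is good to about 2 mm. A picture is of the moment at which its call begins: read the wrist's pose just before it. There is no depth.
- env.sign_off(): hands the job in, once; it reports no verdict.
The state is a dict: "time": time; "joints": joint angles; "dq": joint speeds; "tau": joint torques, N m; "tcp_pos": TCP position; "ee_rot": TCP orientation; "force": force on the tool from outside, world axes, zero at the start; "wrist_torque": the same for the moment, N m; "finger_gap": opening from 0.0 (shut) to 1.0 (fully open).
Only numpy, scipy, OpenCV 4.12 (cv2) and the standard library are available. Lean on these libraries where they do the work, as an engineer would, in place of code of your own. Each camera call takes 0.05 s, during which the arm holds its last target. There are 200 camera calls.

TASK

Two lens tubes lie at the foot of the twin sloped gutters on the microscope bench. Push the longer tube up its gutter, rolling or sliding it over the low ridge near the top, so that it rests in the pocket between the ridge and the upper stop and does not roll back when you let go. Only push it, do not lift it out of the gutter, and leave the shorter tube and everything else on the bench where they are.

Things in the scene. Friction and masses are not known exactly. Their poses are not given: they have to be found in the camera images.
- gutters (a point): Fixed twin-gutter rack, 230 x 150 mm plate, grey floor, white walls; two parallel gutters 66 mm wide, walls 15 mm high. Point: floor plane, mid-length and mid-width, 34 mm above the bench. Axes: x up the slope (7 degrees) along the gutters, y across, z square to the floor. Gutter centre lines at y = -36 and +36 mm; plate spans x = -115 to +115 mm. Slick: friction about 0.25.
- lower_lip (a point): White lip across the foot of both gutters that keeps the tubes from rolling out: 8 mm high, 6 mm thick. Point: floor plane, mid-width of the rack (y = 0), on the lip's uphill face, x = -94 mm in the gutters' axes. Same axes as the gutters.
- ridge (a point): Low fixed steel ridge across both gutters, a 6 mm rod sunk to half, so 3 mm high. Point: its crest line's foot on the floor plane, mid-width of the rack, x = +63 mm in the gutters' axes. Same axes.
- upper_stop (a point): Upper stop of both gutters, a white plate 34 mm high. Point: on its downhill face at the floor plane, mid-width of the rack, x = +100 mm in the gutters' axes. Same axes. A tube parked between ridge and stop has its centre 22 to 25 mm downhill of this face.
- long_tube: The longer lens tube: aluminium cylinder, diameter 44 mm, length 60 mm, about 160 g, with dark end bands, lying across one of the two gutters (either one) against the lower lip, its centre at about x = -77 mm in the gutters' axes. Origin: its centre, 22 mm from its surface. Its y axis is the cylinder's axis; x and z turn as it rolls.
- short_tube: The shorter lens tube: same diameter 44 mm and make, length 36 mm, about 100 g, lying at the foot of the other gutter; stays there. Origin: its centre. Its y axis is the cylinder's axis.
- objective: Steel microscope objective, diameter 32 mm, 50 mm tall, loose, stands beside the gutters. Origin: centre of its underside.
- dust_cap: White dust cap, diameter 32 mm, 10 mm tall, loose, lies beside the gutters. Origin: centre of its underside.
- screwdriver: Screwdriver with a red handle, 170 mm long, loose, lies along the gutters' other side. Origin: its underside, its x axis points along it to the tip.
- slide_case: White slide case 90 x 170 x 30 mm, loose, on the robot's left. Origin: centre of its underside.
- oil_bottle: Small bottle, diameter 32 mm, 70 mm tall, loose, on the left. Origin: centre of its underside.
- joystick: Grey round stage controller, diameter 72 mm, 48 mm tall, loose, on the right. Origin: centre of its underside.
- petri_dish: Glass dish, diameter 90 mm, 16 mm tall, loose, on the right. Origin: centre of its underside.
Things that resemble listed ones, but are neither listed nor needed, are in the scene too. What is shaped like the long_tube but yellow is not meant.

How it is judged (in metres and radians):
At the end, for the whole second after the job is handed in: Long tube at rest (under 20 mm/s) on the floor between ridge and upper stop: centre 70 to 83 mm up the slope, 17 to 27 mm above the floor, in its gutter (9 mm), across it within 0.25 rad. Short tube moved under 12 mm, other loose things under 20 mm (x of long_tube in the frame of gutters between 0.07 and 0.083 m and (y of long_tube in the frame of gutters between -0.045 and -0.027 m or y of long_tube in the frame of gutters between 0.027 and 0.045 m) and z of long_tube in the frame of gutters between 0.017 and 0.027 m and linear speed of long_tube below 0.02 m/s and angle between the y axis of long_tube and the y axis of gutters, either way round below 0.25 rad and distance of short_tube from where it was at the start of the episode below 0.012 m and distance of each of objective, dust_cap, screwdriver, slide_case, oil_bottle, joystick, petri_dish from where it was at the start of the episode below 0.02 m); the robot touches nothing.
It fails at once if the long tube is lifted: its centre rises more than 34 mm above the gutter's floor (22 mm when lying) (z of long_tube in the frame of gutters above 0.034 m).
It fails at once if the short tube is moved more than 12 mm (distance of short_tube from where it was at the start of the episode above 0.012 m).
It fails at once if another loose thing is moved more than 20 mm (distance of any of objective, dust_cap, screwdriver, slide_case, oil_bottle, joystick, petri_dish from where it was at the start of the episode above 0.02 m).
It also fails if it takes over 35 s, if anything falls off the work surface, if the arm or the gripper's body presses on something with over 40 N, if the wrist force passes 120 N, or if a joint passes its speed limit or range.

## Working session

There is one attempt and no reset: what is moved stays moved. The work goes in short steps, Python scripts to look and compute and a tool call to move; the robot and the scene stay as the last step left them, time stands still between calls to the robot, and variables do not carry over. Pictures are saved under pics/ and viewed, about 8 in all and at most 12, crops included, and the job is handed in when it is done.

Besides the shell and the picture viewer there is one more tool, called after "Call:" as a command line: name --argument value ..., lists and objects as JSON in quotes. drive_tool: Moves the arm, as the interface text tells. Its arguments: {"type":"object","properties":{"commands":{"type":"array"}},"required":["commands"]}

```bash
mkdir -p pics
cat > h.py <<'E'
import numpy as np,cv2
from cell import env
def snap(n,f):
    s=env.observe(); d=env.snapshot(n); cv2.imwrite('pics/'+f,d['pixels'][:,:,::-1])
    if 'mount' in d:
        T=np.eye(4);T[:3,:3]=s['ee_rot'];T[:3,3]=s['tcp_pos'];d['world_from_camera']=T@d['mount']
    np.save('pics/'+f+'.npy',{k:v for k,v in d.items()},allow_pickle=True);return d
def K(d):
    f=210/np.tan(np.radians(d['fov_y']/2));return np.array([[f,0,d['cx']],[0,f,d['cy']],[0,0,1.]]),np.array([d['k1'],0,0,0.])
def ray(d,px):
    k,D=K(d);u=cv2.undistortPoints(np.array(px,float).reshape(-1,1,2),k,D).reshape(-1,2)
    W=np.array(d['world_from_camera']);v=np.c_[u,np.ones(len(u))]@W[:3,:3].T;return W[:3,3],v
def onz(d,px,z):
    o,v=ray(d,px);return o+v*((np.asarray(z)-o[2])/v[:,2])[:,None]
def proj(d,P):
    k,D=K(d);W=np.linalg.inv(np.array(d['world_from_camera']));q=np.asarray(P,float).reshape(-1,3)@W[:3,:3].T+W[:3,3]
    return cv2.projectPoints(q,np.zeros(3),np.zeros(3),k,D)[0].reshape(-1,2)
def load(f): return np.load('pics/'+f+'.npy',allow_pickle=True).item()
E
python3 - <<'E'
from h import *
for n in('top','side'):
    d=snap(n,n+'1.png');print(n,d['fov_y'],d['k1'],np.round(d['world_from_camera'],3).tolist())
    cv2.imwrite('pics/%s1b.png'%n,cv2.resize(d['pixels'][:,:,::-1],(800,600),interpolation=cv2.INTER_CUBIC))
s=env.observe();print(s['tcp_pos'],s['ee_rot'],s['finger_gap'],env.grasp_offset)
E
```

```text
top 52.34990266609016 -0.1345645693665443 [[0.026, -0.986, 0.162, 0.353], [-1.0, -0.024, 0.015, 0.001], [-0.011, -0.163, -0.987, 1.118], [0.0, 0.0, 0.0, 1.0]]
side 46.415364189512694 0.0008418651166374706 [[0.977, -0.097, 0.188, 0.303], [-0.21, -0.526, 0.824, -1.077], [0.019, -0.845, -0.535, 0.754], [0.0, 0.0, 0.0, 1.0]]
[0.17910777 0.65021662 0.20403927] [[-9.64097322e-01  2.65548835e-01 -4.11914114e-04]
 [ 2.65549147e-01  9.64095771e-01 -1.73061066e-03]
 [-6.24369905e-05 -1.77786055e-03 -9.99998418e-01]] 1.0019732929928145 -0.0187
```

View pics/top1b.png

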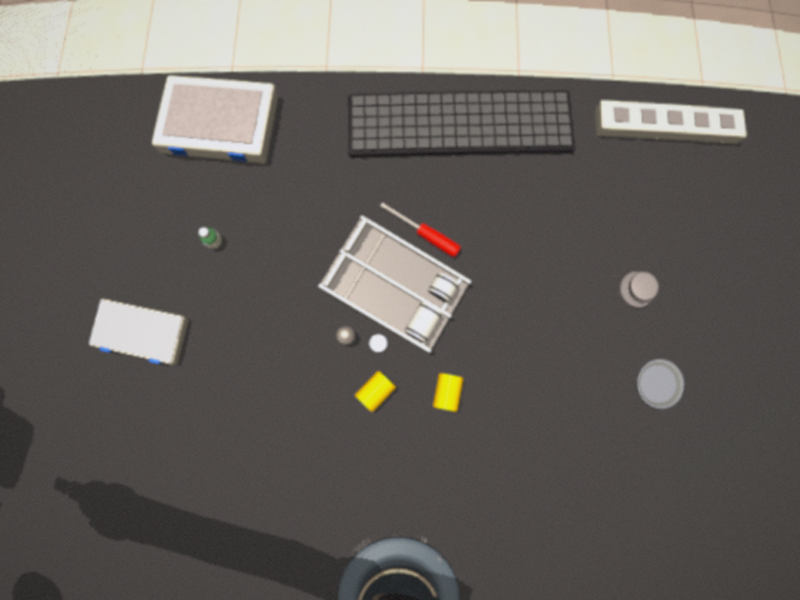

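View pics/side1b.png

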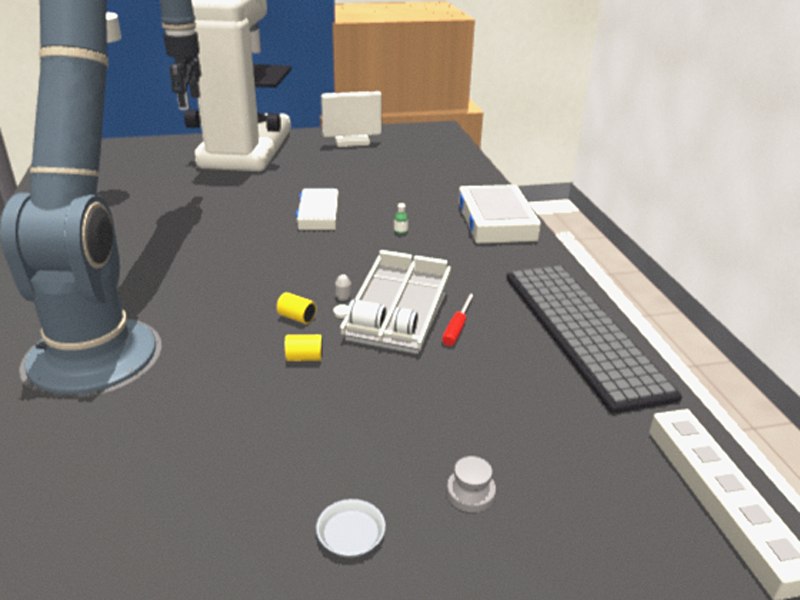

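The rack is at about (395,283) in the top picture, with its uphill end to the upper left. There are four tube-like things. The white tube at (423,322) is the longer one in the rack, and the white tube at (443,287) is the shorter. The two yellow ones at (375,391) and (448,392) are decoys. I'll confirm this in an enlarged crop.

Run:
```python
from h import *
a=cv2.imread('pics/top1.png')[140:255,215:335];b=cv2.imread('pics/side1.png')[165:255,225:340]
A=cv2.resize(a,None,fx=5,fy=5,interpolation=cv2.INTER_CUBIC)  # 600x575
cv2.imwrite('pics/c1.png',A)
```

```text
(no output)
```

View pics/c1.png

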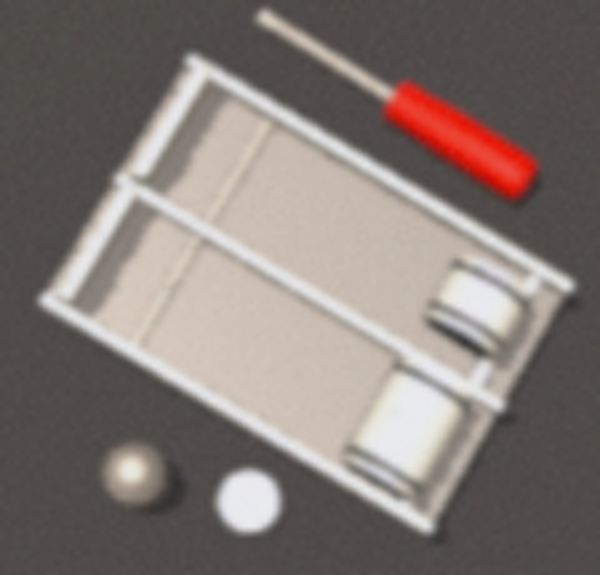

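```bash
cat >> h.py <<'E'
def rack(p):
    x,y,a=p;c,s=np.cos(a),np.sin(a);t=np.radians(7)
    X=np.array([c*np.cos(t),s*np.cos(t),np.sin(t)]);Y=np.array([-s,c,0]);T=np.eye(4)
    T[:3,:3]=np.c_[X,Y,np.cross(X,Y)];T[:3,3]=[x,y,.034];return T
def g2w(T,P): return np.asarray(P,float).reshape(-1,3)/1000@T[:3,:3].T+T[:3,3]
E
python3 - <<'E'
from h import *
from scipy.optimize import least_squares
d=load('top1.png')
px=(np.array([[43,299],[190,57],[575,285],[432,530],[265,125],[137,343]])+.5)/5-.5+[215,140]
P=[[115,75,15],[115,-75,15],[-115,-75,15],[-115,75,15],[63,-69,3],[63,69,3]]
f=lambda p:(proj(d,g2w(rack(p),P))-px).ravel()
r=least_squares(f,[.55,0,1.0]);T=rack(r.x);print(r.x,np.degrees(r.x[2]));print(np.round(f(r.x).reshape(-1,2),1).tolist())
np.save('T.npy',T)
for n,q in dict(long=[-77,36,22],short=[-77,-36,22],park=[76,36,22]).items():
    print(n,g2w(T,q).round(4),((proj(d,g2w(T,q))-[215,140]+.5)*5).round())
ob=(np.array([[137,475],[250,500]])+.5)/5-.5+[215,140]
w=onz(d,ob,[.05,.01]);print(w.round(3), ((w-T[:3,3])@T[:3,:3]).round(3))
E
```

```text
[0.55446026 0.02009079 1.07274286] 61.463638255158834
[[-0.7, 0.7], [0.2, -0.7], [-0.0, -0.7], [-0.0, 0.7], [1.1, -1.1], [-0.6, 0.8]]
long [[ 0.485  -0.0322  0.0465]] [[408. 429.]]
short [[ 0.5483 -0.0666  0.0465]] [[478. 308.]]
park [[0.5576 0.1012 0.0651]] [[147. 275.]]
[[0.458 0.103 0.05 ]
 [0.45  0.048 0.01 ]] [[ 0.029  0.125  0.013]
 [-0.028  0.105 -0.021]]
```

The top crop confirms it. The long white tube with dark bands is at crop (408,429), in the gutter at y=+36. The short one is in the other gutter at about (478,305). The rack fit is good to about 1 px. My plan is to point tool +x uphill (heading 61.5°), leave the fingers slightly apart, and push from behind the tube with the tips about 13 mm above the floor. First I turn and travel.

Call:
drive_tool --commands '[-0.6,0,0,0,0.12,-0.6,0,0,0,0.12,-0.6,0,0,0,0.12,-0.6,0,0,0,0.12,-0.6,0,0,0,0.12,-0.6,0,0,0,0.12,-0.6,0,0,0,0.12,-0.6,0,0,0,0.12,-0.6,0,0,0,0.12,-0.6,0,0,0,0.12,-0.6,0,0,0,0.12,-0.6,0,0,0,0.12,-0.6,0,0,0,0.12,-0.6,0,0,0,0.12,-0.6,0,0,0,0.12,-0.6,0,0,0,0]'

```text
time: 1.43
tcp_pos: [0.1789, 0.6505, 0.2044]
ee_rot: [[0.479, 0.878, 0.0], [0.878, -0.479, -0.001], [-0.001, 0.001, -1.0]]
force: [0.7, 0.3, -0.8]
finger_gap: 0.199
```

Call:
drive_tool --commands '[-0.6,-1.4,3.5,0,0,-0.6,-1.4,3.5,0,0,-0.6,-1.4,3.5,0,0,-0.6,-1.4,3.5,0,0,-0.6,-1.4,3.5,0,0,-0.6,-1.4,3.5,0,0,-0.6,-1.4,3.5,0,0,-0.6,-1.4,3.5,0,0,-0.6,-1.4,3.5,0,0,-0.6,-1.4,3.5,0,0]'

```text
time: 2.27
tcp_pos: [0.4205, 0.359, 0.205]
ee_rot: [[0.474, 0.88, -0.0], [0.88, -0.474, 0.0], [0.0, -0.0, -1.0]]
force: [0.0, 0.6, 0.1]
finger_gap: 0.202
```

Call:
drive_tool --commands '[-0.6,-2.8,1.9,0,0,-0.6,-2.8,1.9,0,0,-0.6,-2.8,1.9,0,0,-0.6,-2.8,1.9,0,0,-0.6,-2.8,1.9,0,0,-0.6,-2.8,1.9,0,0,-0.6,-2.8,1.9,0,0,-0.6,-2.8,1.9,0,0,-0.6,-2.8,1.9,0,0,-0.6,-2.8,1.9,0,0,-0.6,-2.8,1.9,0,0,-0.6,-2.8,1.9,0,0,-0.6,-2.8,1.9,0,0,-0.6,0,0,0,0,-0.6,0,0,0,0]'

```text
time: 3.52
tcp_pos: [0.4627, -0.0792, 0.205]
ee_rot: [[0.48, 0.878, -0.0], [0.878, -0.48, -0.0], [-0.0, 0.0, -1.0]]
force: [0.2, 0.6, -0.1]
finger_gap: 0.199
```

```bash
cat > w.py <<'E'
import sys
from h import *
d=snap('wrist',sys.argv[1]);s=env.observe();T=np.load('T.npy')
cv2.imwrite('pics/b_'+sys.argv[1],cv2.resize(d['pixels'][:,:,::-1],(800,600),interpolation=cv2.INTER_CUBIC))
p=s['tcp_pos'];R=s['ee_rot'];print(s['time'],p.round(4),'gutter',((p-T[:3,3])@T[:3,:3]*1000).round(1),'head',np.degrees(np.arctan2(R[1,0],R[0,0])),s['finger_gap'],s['force'].round(1))
for n,q in dict(pre=[-122,36,15],long=[-77,36,22],c1=[-115,75,15],c2=[115,75,15],c3=[-115,-75,15],c4=[115,-75,15],r1=[63,69,3],r2=[63,3,3]).items():
    w=g2w(T,q)[0];print(n,'tool cm',((w-p)@R*100).round(2),'px800',(proj(d,w)*800/560).round())
E
python3 w.py w1.png
```

```text
3.5667 [ 0.4627 -0.0774  0.2048] gutter [-107.7   34.   185.3] head 61.504419306767204 0.19709622008081895 [0.4 0.9 0. ]
pre tool cm [ 0.65 -0.19 17.08] px800 [[399. 250.]]
long tool cm [ 5.03 -0.19 15.84] px800 [[399. 187.]]
c1 tool cm [ 1.35 -4.09 17.  ] px800 [[344. 240.]]
c2 tool cm [24.18 -4.07 14.2 ] px800 [[ 325. -175.]]
c3 tool cm [ 1.34 10.91 16.99] px800 [[556. 240.]]
c4 tool cm [24.17 10.93 14.19] px800 [[ 603. -174.]]
r1 tool cm [19.16 -3.48 16.02] px800 [[343. -54.]]
r2 tool cm [19.16  3.12 16.02] px800 [[453. -54.]]
```

View pics/b_w1.png

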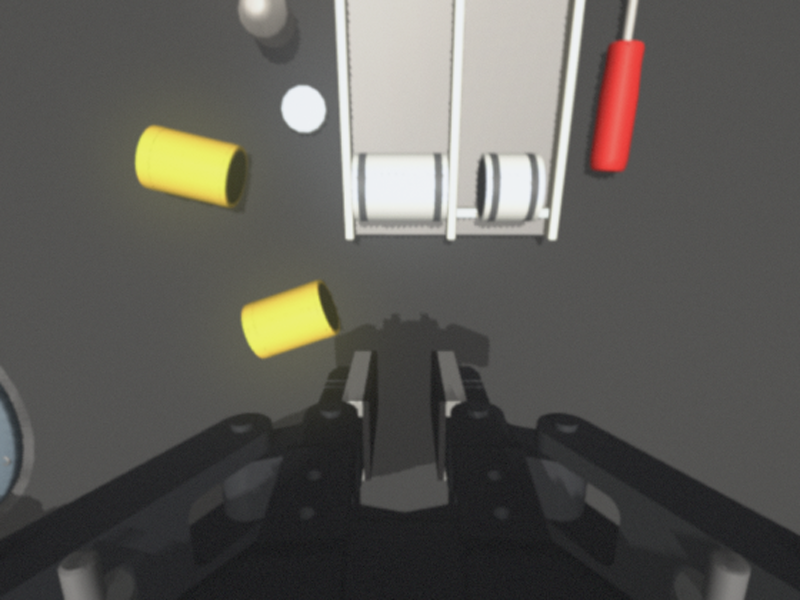

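The wrist picture shows the long tube at (403,187), against a prediction of (399,187). The rack edges at (350,238) and (552,238) also match the fit, so lateral alignment is within 2 mm. I'll descend behind the tube.

Call:
drive_tool --commands '[-0.6,0.6,0,0,0,-0.6,0,0,3,0,-0.6,0,0,3,0,-0.6,0,0,3,0,-0.6,0,0,3,0,-0.6,0,0,2,0,-0.6,0,0,1,0,-0.6,0,0,0.8,0,-0.6,0,0,0.8,0,-0.6,0,0,0.7,0,-0.6,0,0,0,0,-0.6,0,0,0,0]'

```text
time: 4.57
tcp_pos: [0.4663, -0.0718, 0.0323]
ee_rot: [[0.478, 0.879, 0.001], [0.879, -0.478, 0.0], [0.001, 0.001, -1.0]]
force: [-0.9, -0.6, -1.3]
finger_gap: 0.2
```

```bash
python3 w.py w2.png
```

```text
4.6167 [ 0.4665 -0.0719  0.0326] gutter [-122.1   33.4   13.5] head 61.46918952688605 0.2011467157295738 [-0.3 -1.   0.7]
pre tool cm [-0.01 -0.26 -0.15] px800 [[397. 347.]]
long tool cm [ 4.38 -0.26 -1.39] px800 [[396. 233.]]
c1 tool cm [ 0.69 -4.16 -0.24] px800 [[290. 330.]]
c2 tool cm [23.52 -4.16 -3.02] px800 [[ 199. -699.]]
c3 tool cm [ 0.69 10.84 -0.22] px800 [[699. 330.]]
c4 tool cm [23.52 10.84 -3.  ] px800 [[ 930. -677.]]
r1 tool cm [18.5  -3.56 -1.2 ] px800 [[ 266. -316.]]
r2 tool cm [18.5   3.04 -1.19] px800 [[ 523. -316.]]
```

View pics/b_w2.png

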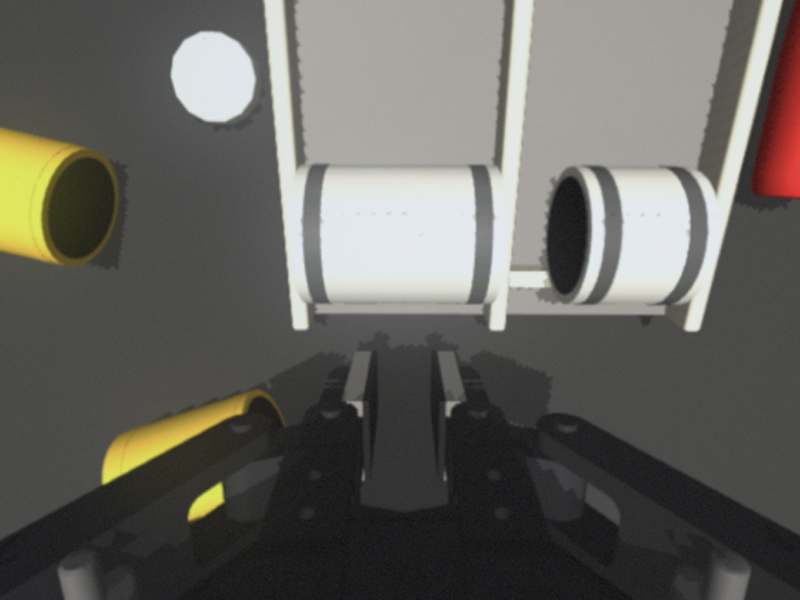

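The fingers are straddling the tube's mid-line: finger mid is about px 404 and the tube centre is (400,233). The tips are above the lip. Now I push up the slope at 12.3 % rise.

Call:
drive_tool --commands '[-0.6,0.3,-0.1,-0.04,0,-0.6,0.3,-0.1,-0.04,0,-0.6,0.4,0,-0.05,0,-0.6,0.5,0,-0.06,0,-0.6,0.5,0,-0.06,0,-0.6,0.5,0,-0.06,0,-0.6,0.5,0,-0.06,0,-0.6,0.5,0,-0.06,0,-0.6,0.5,0,-0.06,0,-0.6,0.5,0,-0.06,0,-0.6,0.5,0,-0.06,0,-0.6,0.5,0,-0.06,0,-0.6,0.5,0,-0.06,0,-0.6,0.5,0,-0.06,0,-0.6,0.5,0,-0.06,0,-0.6,0.5,0,-0.07,0,-0.6,0.5,0,-0.07,0,-0.6,0.5,0,-0.07,0,-0.6,0.5,0,-0.07,0,-0.6,0.5,0,-0.07,0]'

```text
time: 6.28
tcp_pos: [0.5097, 0.0128, 0.0441]
ee_rot: [[0.478, 0.878, 0.0], [0.878, -0.478, -0.0], [0.0, 0.0, -1.0]]
force: [-1.6, -3.1, 4.5]
finger_gap: 0.2
```

```bash
python3 w.py w3.png
```

```text
6.3333 [0.5104 0.014  0.0442] gutter [-25.   35.8  13.4] head 61.54588272153383 0.19945351973103656 [-0.4 -1.   5.9]
pre tool cm [-9.65 -0.04  1.01] px800 [[403. 538.]]
long tool cm [-5.27 -0.03 -0.23] px800 [[403. 469.]]
c1 tool cm [-8.95 -3.93  0.93] px800 [[315. 526.]]
c2 tool cm [13.88 -3.9  -1.86] px800 [[ 256. -128.]]
c3 tool cm [-8.97 11.07  0.93] px800 [[653. 525.]]
c4 tool cm [13.86 11.1  -1.85] px800 [[ 818. -123.]]
r1 tool cm [ 8.86 -3.31 -0.04] px800 [[302.  87.]]
r2 tool cm [ 8.85  3.29 -0.03] px800 [[504.  87.]]
```

View pics/b_w3.png

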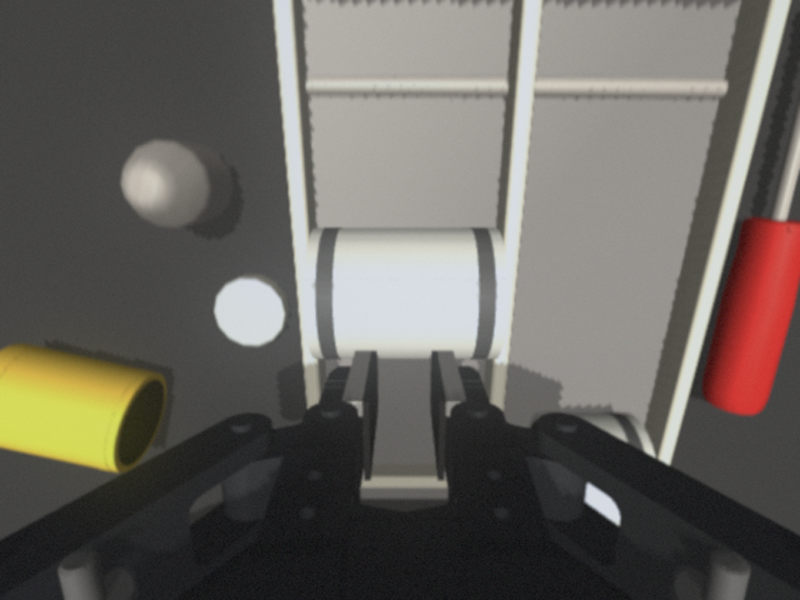

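The tube is square in its gutter at (408,293), with the fingers against it. The ridge at row 87 matches the prediction. I'll continue more slowly over the ridge.

Call:
drive_tool --commands '[-0.6,0.4,0,-0.05,0,-0.6,0.4,0,-0.05,0,-0.6,0.4,0,-0.05,0,-0.6,0.4,0,-0.05,0,-0.6,0.4,0,-0.05,0,-0.6,0.4,0,-0.05,0,-0.6,0.4,0,-0.05,0,-0.6,0.4,0,-0.05,0,-0.6,0.3,0,-0.04,0,-0.6,0.3,0,-0.04,0,-0.6,0.3,0,-0.04,0,-0.6,0.3,0,-0.04,0,-0.6,0.3,0,-0.04,0,-0.6,0.3,0,-0.04,0,-0.6,0.3,0,-0.04,0,-0.6,0.3,0,-0.04,0,-0.6,0.3,0,-0.04,0,-0.6,0.1,0,0,0,-0.6,0,0,0,0]'

```text
time: 7.92
tcp_pos: [0.5359, 0.0611, 0.0523]
ee_rot: [[0.48, 0.877, -0.005], [0.877, -0.48, -0.004], [-0.006, -0.003, -1.0]]
force: [-7.7, -10.3, 17.6]
finger_gap: 0.199
```

```bash
python3 w.py w4.png
```

```text
7.9667 [0.5359 0.0611 0.0523] gutter [29.2 35.9 14.9] head 61.326959355410814 0.20116272150577091 [-8.6 -8.6 16.2]
pre tool cm [-15.     0.03   1.91] px800 [[404. 616.]]
long tool cm [-10.62   0.02   0.64] px800 [[404. 564.]]
c1 tool cm [-14.31  -3.87   1.83] px800 [[324. 606.]]
c2 tool cm [ 8.5  -3.93 -1.09] px800 [[276.  98.]]
c3 tool cm [-14.28  11.13   1.79] px800 [[630. 605.]]
c4 tool cm [ 8.54 11.07 -1.13] px800 [[762.  99.]]
r1 tool cm [ 3.5  -3.31  0.76] px800 [[314. 250.]]
r2 tool cm [3.51 3.29 0.74] px800 [[492. 249.]]
```

View pics/b_w4.png

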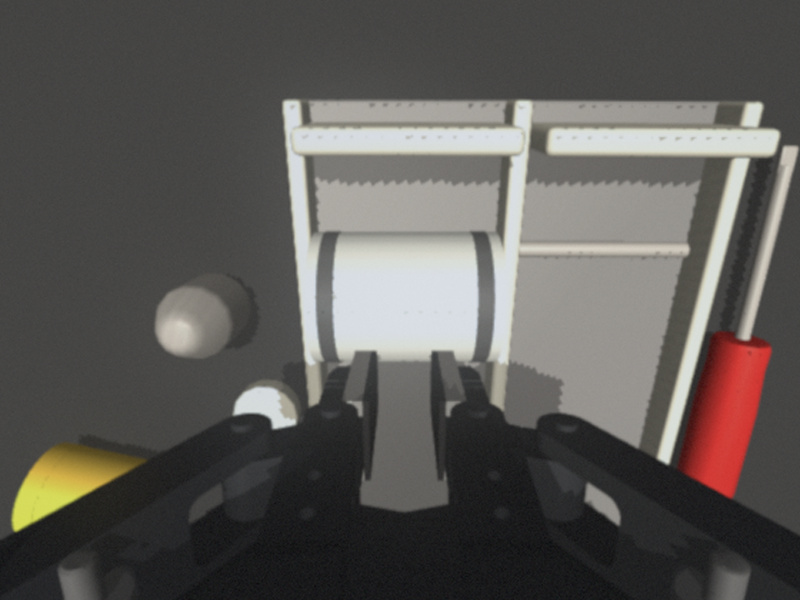

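The tube is at the ridge crest (centre about x=63) and square, but the fingers are pressing down by friction (Fz +16 N). I'll raise them a little while pushing gently.

Call:
drive_tool --commands '[-0.6,0.1,0,-0.1,0,-0.6,0.1,0,-0.1,0,-0.6,0.1,0,-0.1,0,-0.6,0.1,0,-0.05,0,-0.6,0,0,0,0,-0.6,0,0,0,0]'

```text
time: 8.47
tcp_pos: [0.5389, 0.0665, 0.0561]
ee_rot: [[0.479, 0.878, -0.003], [0.878, -0.479, -0.001], [-0.002, -0.002, -1.0]]
force: [-7.4, -6.3, 16.3]
finger_gap: 0.196
```

```bash
python3 w.py w5.png|head -1
```

```text
8.5167 [0.5389 0.0665 0.0561] gutter [35.8 35.9 17.8] head 61.3859520045431 0.19618191483282627 [-6.7 -7.2 16.4]
```

View pics/b_w5.png

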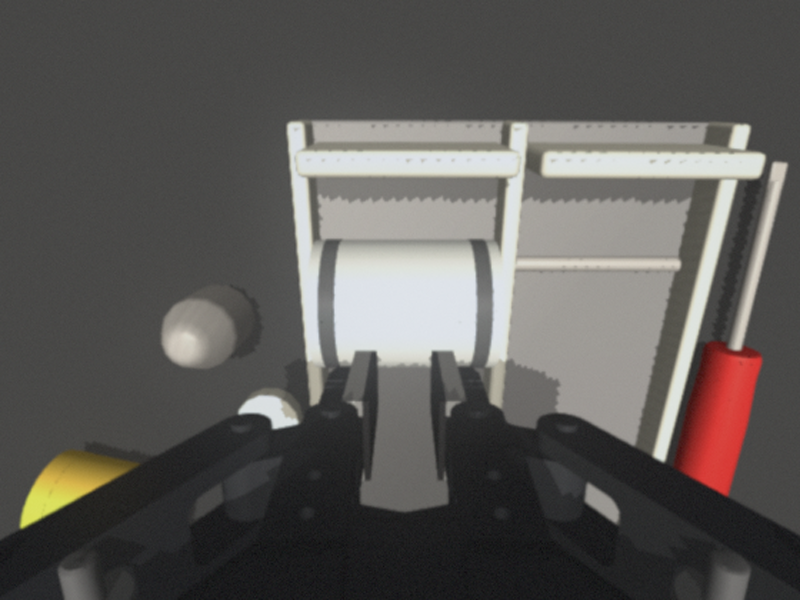

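```bash
cat > t.py <<'E'
import sys
from h import *
f,ru,rl=sys.argv[1],float(sys.argv[2]),float(sys.argv[3]);d=load(f);T=np.load('T.npy')
a=np.radians(np.arange(0,360,2))
def sil(x,z):
    P=np.c_[x+22*np.cos(a),0*a+36,z+22*np.sin(a)];q=proj(d,g2w(T,P))*800/560;return q[:,1].min(),q[:,1].max()
for f in [(63,0)]: print('ridge row other gutter',(proj(d,g2w(T,[63,-20,3]))*800/560).round())
for x in range(52,84,2): print(x,np.round(sil(x,22)),np.round(sil(x,25)))
print('observed',ru,rl)
E
python3 t.py w4.png 231 363; python3 t.py w5.png 238 367
```

```text
ridge row other gutter [[554. 249.]]
52 [231. 361.] [234. 366.]
54 [226. 356.] [228. 360.]
56 [220. 351.] [222. 355.]
58 [214. 345.] [216. 350.]
60 [208. 340.] [210. 344.]
62 [202. 335.] [203. 339.]
64 [195. 329.] [197. 333.]
66 [189. 324.] [191. 328.]
68 [183. 318.] [184. 322.]
70 [176. 313.] [178. 316.]
72 [170. 307.] [171. 311.]
74 [163. 301.] [165. 305.]
76 [157. 296.] [158. 299.]
78 [150. 290.] [151. 293.]
80 [143. 284.] [144. 287.]
82 [137. 278.] [137. 282.]
observed 231.0 363.0
ridge row other gutter [[550. 264.]]
52 [248. 373.] [250. 378.]
54 [242. 368.] [245. 373.]
56 [237. 363.] [239. 368.]
58 [231. 358.] [233. 363.]
60 [225. 353.] [227. 357.]
62 [219. 348.] [221. 352.]
64 [214. 343.] [215. 347.]
66 [208. 337.] [209. 342.]
68 [202. 332.] [203. 336.]
70 [196. 327.] [197. 331.]
72 [189. 321.] [191. 325.]
74 [183. 316.] [185. 320.]
76 [177. 310.] [178. 314.]
78 [171. 305.] [172. 309.]
80 [164. 299.] [165. 303.]
82 [158. 294.] [159. 297.]
observed 238.0 367.0
```

```bash
python3 t.py w3.png 228 360|sed -n '/^60/,$d;p'|tail -3
python3 - <<'E'
from h import *
d=load('w5.png');M=d['mount'];print(np.round(M,3).tolist())
d['world_from_camera']=M
for z in(0,-3,-6,-10,-15,-20,-30):
    print(z,[(proj(d,np.array([x,9.,z])/1000)*800/560).round().tolist() for x in(0,8,11,14)])
d=load('w3.png');T=np.load('T.npy');a=np.radians(np.arange(0,360,2))
for x in(-2,0,2,4,6,8,10):
    q=proj(d,g2w(T,np.c_[x+22*np.cos(a),0*a+36,22+22*np.sin(a)]))*800/560;print(x,q[:,1].min().round(),q[:,1].max().round())
E
```

```text
54 [ 33. 193.] [ 31. 195.]
56 [ 25. 187.] [ 23. 188.]
58 [ 16. 180.] [ 15. 182.]
[[0.001, -0.966, -0.257, 0.064], [1.0, 0.0, 0.001, -0.0], [-0.001, -0.257, 0.966, -0.169], [0.0, 0.0, 0.0, 1.0]]
0 [[[428.0, 346.0]], [[428.0, 325.0]], [[428.0, 318.0]], [[428.0, 310.0]]]
-3 [[[428.0, 349.0]], [[428.0, 328.0]], [[428.0, 320.0]], [[428.0, 312.0]]]
-6 [[[428.0, 352.0]], [[429.0, 331.0]], [[429.0, 323.0]], [[429.0, 315.0]]]
-10 [[[429.0, 356.0]], [[429.0, 334.0]], [[429.0, 326.0]], [[430.0, 318.0]]]
-15 [[[430.0, 361.0]], [[430.0, 339.0]], [[430.0, 331.0]], [[430.0, 322.0]]]
-20 [[[431.0, 367.0]], [[431.0, 344.0]], [[431.0, 336.0]], [[431.0, 327.0]]]
-30 [[[432.0, 380.0]], [[433.0, 356.0]], [[433.0, 347.0]], [[433.0, 338.0]]]
-2 228.0 359.0
0 222.0 354.0
2 216.0 348.0
4 210.0 343.0
6 204.0 338.0
8 198.0 332.0
10 191.0 327.0
```

The forces (Fz/Fh about 1.7) and the measured offset suggest the fingers bear on the tube's upper rear rather than its equator. The tube is at x≈56, not yet over the ridge. I'll check from the side.

Run:
```python
from h import *
d=snap('side','s2.png');T=np.load('T.npy');p=env.observe()['tcp_pos']
print((proj(d,np.array([p,p+[0,0,.03],g2w(T,[56,36,24])[0],g2w(T,[56,6,24])[0]]))-[230,120])*7)
cv2.imwrite('pics/s2c.png',cv2.resize(d['pixels'][120:205,230:340,::-1],None,fx=7,fy=7,interpolation=cv2.INTER_CUBIC))
```

```text
[[273.41651651 527.03784912]
 [274.1549368  461.33202852]
 [287.54859436 485.07216779]
 [359.64220688 496.93378456]]
```

View pics/s2c.png

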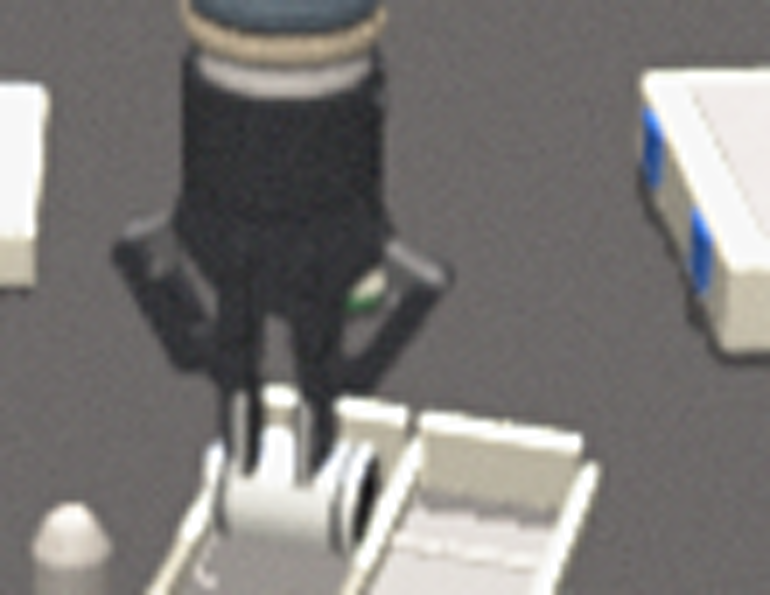

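The side crop shows the fingertips on the tube's top rear, at about (240–310,478). That is some 25 mm above the nominal TCP pixel (273,527), so the real tips stand about 25 mm higher than the reported TCP. I'll drop back quickly and lower the fingers by 24 mm relative to the floor, so they catch the tube at its equator.

Call:
drive_tool --commands '[-0.6,-2.8,0,0.3,0,-0.6,-1.2,0,1.5,0,-0.6,0,0,1.1,0,-0.6,0,0,0,0,-0.6,0,0,0,0,-0.6,0,0,0,0]'

```text
time: 9.07
tcp_pos: [0.5217, 0.035, 0.0261]
ee_rot: [[0.476, 0.879, 0.0], [0.879, -0.476, 0.001], [0.001, 0.0, -1.0]]
force: [-0.6, 0.5, -0.3]
finger_gap: 0.199
```

```bash
python3 w.py w6.png
```

```text
9.1167 [0.5218 0.0349 0.0263] gutter [-3.5 35.8 -7.4] head 61.567777733270205 0.2029555267633735 [-0.9 -0.7 -0.1]
pre tool cm [-12.04  -0.04  -0.79] px800 [[403. 618.]]
long tool cm [-7.65 -0.04 -2.02] px800 [[403. 556.]]
c1 tool cm [-11.33  -3.94  -0.87] px800 [[310. 607.]]
c2 tool cm [11.5  -3.9  -3.65] px800 [[242. -50.]]
c3 tool cm [-11.36  11.06  -0.87] px800 [[666. 606.]]
c4 tool cm [11.47 11.1  -3.65] px800 [[859. -44.]]
r1 tool cm [ 6.48 -3.31 -1.83] px800 [[295. 166.]]
r2 tool cm [ 6.47  3.29 -1.83] px800 [[513. 166.]]
```

View pics/b_w6.png

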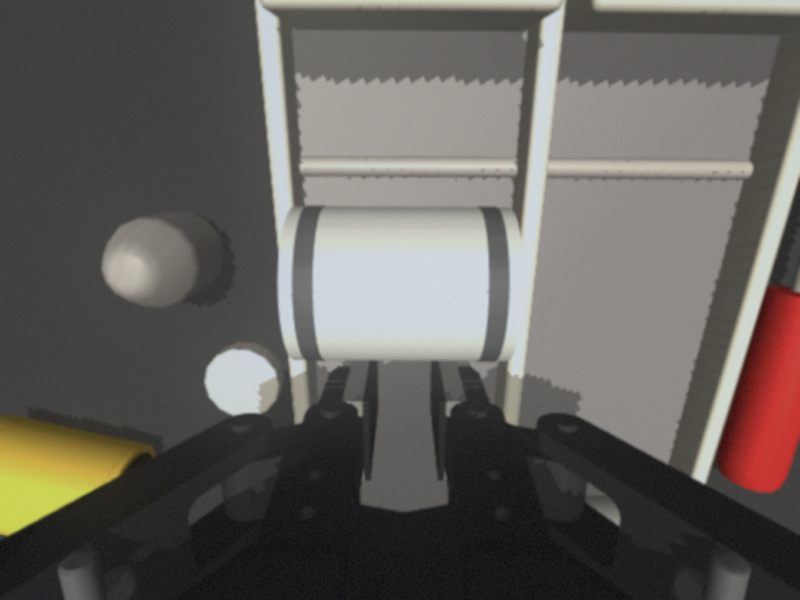

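The tube rolled back about 20 mm and is now caught at its equator by the fingers. The finger tops are hidden under its lower edge at row 360, the force is about 1 N, and the ridge is at row 166 as predicted. I'll push over the ridge again.

Call:
drive_tool --commands '[-0.6,0.3,0,-0.04,0,-0.6,0.3,0,-0.04,0,-0.6,0.3,0,-0.04,0,-0.6,0.3,0,-0.04,0,-0.6,0.3,0,-0.04,0,-0.6,0.3,0,-0.04,0,-0.6,0.3,0,-0.04,0,-0.6,0.3,0,-0.04,0,-0.6,0.3,0,-0.04,0,-0.6,0.3,0,-0.04,0,-0.6,0.3,0,-0.04,0,-0.6,0.3,0,-0.04,0,-0.6,0.3,0,-0.04,0,-0.6,0,0,0,0]'

```text
time: 10.28
tcp_pos: [0.5401, 0.069, 0.0313]
ee_rot: [[0.477, 0.879, 0.001], [0.879, -0.477, 0.001], [0.001, 0.0, -1.0]]
force: [0.4, -0.1, -0.2]
finger_gap: 0.201
```

```bash
python3 w.py w7.png|head -1;python3 - <<'E'
from h import *
d=load('w7.png');T=np.load('T.npy');a=np.radians(np.arange(0,360,2))
for x in range(58,84,3):
    q=proj(d,g2w(T,np.c_[x+22*np.cos(a),0*a+36,22+22*np.sin(a)]))*800/560;print(x,q[:,1].min().round(),q[:,1].max().round())
# white/dark column profile near tube centre line
g=cv2.cvtColor(cv2.imread('pics/b_w7.png'),cv2.COLOR_BGR2GRAY)[:,330:345].mean(1)  # dark band cols
h=cv2.cvtColor(cv2.imread('pics/b_w7.png'),cv2.COLOR_BGR2GRAY)[:,395:410].mean(1)
print(h[60:520:8].round().astype(int).tolist())
E
```

```text
10.3333 [0.5399 0.0686 0.0313] gutter [35. 36. -7.] head 61.520364919662214 0.19740327322420678 [-0.3 -0.1  0. ]
58 251.0 399.0
61 241.0 390.0
64 231.0 381.0
67 221.0 372.0
70 210.0 363.0
73 199.0 354.0
76 189.0 344.0
79 178.0 335.0
82 166.0 325.0
[70, 70, 71, 72, 73, 75, 75, 77, 140, 165, 166, 137, 132, 218, 216, 219, 178, 183, 207, 217, 220, 221, 221, 221, 221, 221, 220, 221, 221, 221, 221, 220, 219, 213, 195, 154, 160, 155, 112, 111, 109, 108, 107, 106, 104, 104, 103, 103, 102, 102, 101, 100, 101, 100, 98, 99, 97, 29]
```

The force is zero and the tube's rows, about 188–342, give x≈76, so it has dropped into the pocket. I'll back off, rise and verify.

Call:
drive_tool --commands '[-0.6,-1,0,0.12,0,-0.6,-2,0,0.24,0,-0.6,-2,0,0.24,0,-0.6,0,0,-2,0,-0.6,0,0,-3,0,-0.6,0,0,-3,0,-0.6,0,0,-3,0,-0.6,0,0,0,0,-0.6,0,0,0,0,-0.6,0,0,0,0,-0.6,0,0,0,0,-0.6,0,0,0,0]'

```text
time: 11.33
tcp_pos: [0.5146, 0.0237, 0.134]
ee_rot: [[0.478, 0.878, -0.003], [0.878, -0.478, -0.001], [-0.002, -0.002, -1.0]]
force: [0.3, 0.4, -0.2]
finger_gap: 0.197
```

```bash
python3 w.py w8.png|head -1;python3 - <<'E'
from h import *
d=load('w8.png');T=np.load('T.npy');a=np.radians(np.arange(0,360,2))
for x in range(70,85,3):
    q=proj(d,g2w(T,np.c_[x+22*np.cos(a),0*a+36,22+22*np.sin(a)]))*800/560;print(x,q[:,1].min().round(),q[:,1].max().round())
for x,y,w in((76,-36,'ridge'),):print(proj(d,g2w(T,[63,-36,3]))*800/560)
E
```

```text
11.3833 [0.5148 0.0237 0.1342] gutter [ -3.4  36.6 101.3] head 61.45229509156609 0.20033103396060498 [ 0.5 -0.6 -0.3]
70 76.0 176.0
73 69.0 169.0
76 62.0 163.0
79 54.0 156.0
82 47.0 150.0
[[545.52243838 140.33542262]]
```

View pics/b_w8.png

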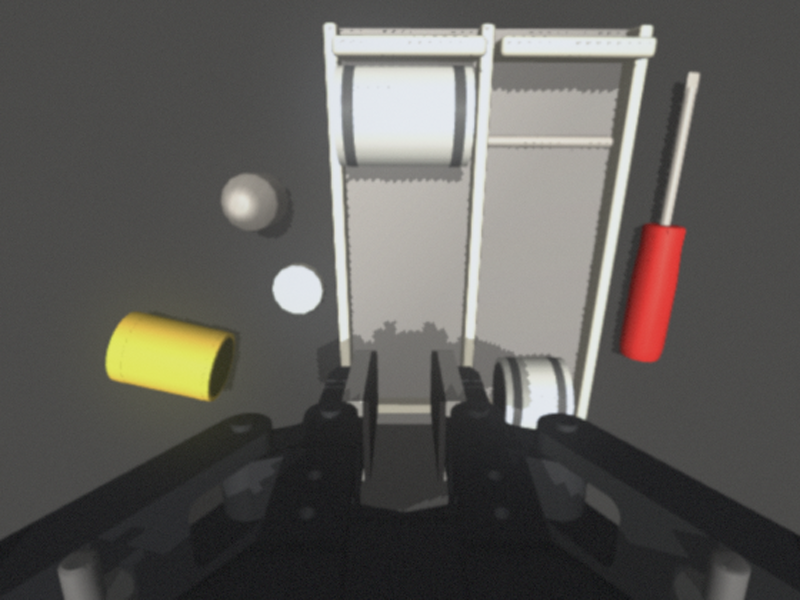

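The tube lies square in the pocket, rows 64–166 and centre about (407,115), which gives x≈75. The short tube is still at the foot and the objective, cap and screwdriver have not moved. Nothing is touching the gripper, so I'm handing in.

```bash
python3 -c "
from cell import env
print(env.sign_off())"
```

```text
the job is handed in; nothing more can be done
None
```

The long tube is in the pocket between the ridge and the upper stop, and I handed the job in at about 11.4 s of the 35 s allowed. I pushed it up its gutter with the nearly shut fingers, never lifting it, then backed the arm off.

- **First push:** it stalled at the ridge. The tips stood about 25 mm higher than the reported tool position, so they bore on the tube's upper rear with about 16 N upward. My first reading of the tube as already at the crest was wrong; it was at about x = 52 to 56 mm.
- **Fix:** I dropped back and lowered the fingers. The tube rolled back roughly 20 mm against them, and a second push at mid-height took it over.
- **Last checks:** after release the tube stayed put and square in its gutter, with its centre at about x = 75 mm (70 to 83 mm required). The force on the tool was about 0 N. The short tube, objective, dust cap and screwdriver looked unmoved in the last wrist picture. I did not look again at the slide case, oil bottle, joystick or petri dish, but the arm did not go near them at bench level.

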